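Line up the staining dishes under the hood shelf

ROBOT

A 6-joint arm with a two-finger parallel gripper is mounted at the origin on the work surface. World frame = base frame: x ahead of the robot, y to its left, z up, the work surface at z = 0. Lengths are in mm, angles in degrees, forces in N, time in s.
With the tool pointing down it reaches from about 300 to 775 mm from the base axis. Payload 14.6 kg.
Tool frame: the origin (TCP) lies midway between the tips of the shut fingers; the grasp point (between the pads) lies 19 mm behind it; z points along the fingers, y is the line along which they close (so a half turn about z gives the same grasp; the last joint's range is limited). The gripper opens to 94 mm and grips with 3 to 60 N. Pads are 16 mm wide; open, the fingers measure 119 mm over their backs; the gripper's body (75 mm by 177 mm) begins 78 mm behind the grasp point.
Start: joints at [-77.67, 17.183, 87.147, -0, 75.671, -3.816], TCP at [152.94, -528.298, 205.446] pointing down, gripper open.
Joint ranges: [-173.82, 173.82], [-45.26, 126.66], [13.44, 144.39], [-59.66, 239.66], [0, 175.72], [-146.38, 146.38]. Speed limits (degrees/s): [127.2, 127.2, 147.25, 180, 180, 180].

INTERFACE

Orientations are given as [roll, pitch, yaw] about the fixed x, y, z axes, in that order (R = Rz(yaw) Ry(pitch) Rx(roll)).
In Python, from workcell import sensors, imaging, finish_job gives the robot as it stands.
- The arm moves only by the tool servo_tool, never from a script. Its argument "series" is a list of rows, each an object with "offset": the shift along the tool's x, y, z in m, a list of three; "twist": the turn about the tool's z in rad; "gripper": the opening, from 0 (shut) to 1 (fully open). In form: [{"offset": [tx, ty, tz], "twist": twist, "gripper": gripper}, ...]. A call has 1 to 10 rows; each row shifts and turns the commanded pose from where the row before left it, along the tool's axes as they then stand; what a row does not reach is not made up. A row lasts 1/8 s, in which the tool goes at most 62.5 mm and 10.7 degrees, less where a joint would pass 70% of its speed; a pose out of reach is approached as far as the arm can. A call with a gripper value outside its range is refused whole. The fingers move at their own pace and stop on an object; the grip force is fixed at half the most. Time passes only in rows, so rows that do not move let the fingers close. It gives the time, the measured TCP pose, the force, the opening and the grip force at its end, in the units of the state.
- sensors.sense(): the state, without advancing time (a new reading comes with each control period).
- imaging.read_camera(name): name is "scene" or "top" or "wrist"; returns (picture, depth): 480x640x3 uint8, blue, green, red; 480x640 float32, mm along the optical axis (not along the pixel's ray), 0 where there is no reading.
- imaging.calibration(name): a dict with "fov_y" (degrees; the focal length in pixels is half the picture's height over the tangent of half this angle, whatever the lens; pixels are square), "cx", "cy" (the principal point, pixels), "origin" and "orientation" of the camera in the world; the wrist camera has in their place "T_tool_cam" (4x4, takes a point from camera to tool coordinates, whose origin is the TCP and whose axes are the flange's). Camera axes: x right, y down, z forward; pixel columns grow to the right and rows downward; lengths in mm; the calibration is good to about 2 mm. A picture is of the moment at which its call begins: read the wrist's pose just before it. calibration takes no time and is no camera call.
- finish_job(): hands the job in; it is judged then, once.
The state is a dict: "time_s": time; "q": joint angles; "joint_vel": joint speeds; "joint_efforts": joint torques, N m; "position": TCP position; "tool_rot": TCP orientation; "ft_force": force on the tool from outside, world axes, zero at the start; "wrist_torque": the same for the moment, N m; "opening": finger opening in mm; "finger_force": force on a finger pad.
Only numpy, scipy, OpenCV 4.12 (cv2) and the standard library are available. Lean on these libraries where they do the work, as an engineer would, in place of code of your own. Each camera call takes 0.05 s, during which the arm holds its last target. There are 200 camera calls.

TASK

Line up the three rectangular staining dishes in a neat, even row under the low clear shelf: two stand askew on the bench, the third is in the wash tray among other ware. Each goes on a white line of its own (any dish on any line), centred on it with its long sides parallel to it, upright and slid right in under the shelf until its end is flush against the ledge. Do not bump the shelf, do not tip a dish, and leave the bottles, the round pot and the slide rack where they are.

Things in the scene. Friction and masses are not known exactly. Their poses are not given: they have to be found in the camera images.
- dish_a_c (a point): White porcelain staining dish, a rectangular block 100 mm long (its own x), 60 wide (y), 45 high, both ends alike, lid fixed on, ball knob (18 mm across) amid the lid rising to 67 mm. About 0.35 kg. Point: its centre, 22.5 mm above its underside. Starts upright, askew, on the open bench beyond the shelf.
- dish_b_c (a point): White porcelain staining dish, a rectangular block 100 mm long (its own x), 60 wide (y), 45 high, both ends alike, lid fixed on, ball knob (18 mm across) amid the lid rising to 67 mm. About 0.35 kg. Point: its centre, 22.5 mm above its underside. Starts upright, askew, on the open bench beyond the shelf.
- dish_c_c (a point): White porcelain staining dish, a rectangular block 100 mm long (its own x), 60 wide (y), 45 high, both ends alike, lid fixed on, ball knob (18 mm across) amid the lid rising to 67 mm. About 0.35 kg. Point: its centre, 22.5 mm above its underside. Starts upright in the shallow wash tray, beside the round pot, either side of it.
- shelf_unit: Fixed shelf unit on the robot's side of the row. Origin: on the bench, middle of the foot of the ledge face that looks away from the robot; x away from the robot, y left along the ledge, z up. Aluminium ledge 360 mm long (y), 30 high, 18 thick. Three white lines, 6 mm wide, on the bench from that face 190 mm outwards (x) at y = -120, 0, 120 mm. Posts at x -30, y +-185 mm hold the clear shelf.
- shelf_edge (a point): Middle of the lower outer edge (far from the robot) of the clear shelf, 140 mm above the bench, 85 mm out from the ledge face. Shelf 400 mm wide (y), 145 deep, 8 thick, a jar 38 mm high on each end. A dish against the ledge sticks out 15 mm from under it; a gripper pointing straight down would hit this edge; one whose tips point back towards the robot, tilted some 40 degrees, clears it.
- tray: Fixed grey open wash tray, 260 mm (x) by 250 mm (y), walls 32 mm high and 5 mm thick, inner floor 5 mm above the bench. Origin: centre of its underside. It holds one dish, the round pot and the slide rack.
- pot_c (a point): Bystander, to be left alone. Round white porcelain pot with the same knob, 60 mm across, 45 mm high without the knob, in the tray. Point: its centre, 22.5 mm above its underside.
- rack_c (a point): Bystander, to be left alone. Empty steel slide rack, 40 x 130 mm, 22 mm high, lying along the tray's far side. Point: its centre, 11 mm up.
- amber_c (a point): Bystander, to be left alone. Amber bottle, 68 mm across, 130 mm tall, on the bench to the right. Point: its centre, half-way up.
- white_c (a point): Bystander, to be left alone. White bottle, 60 mm across, 110 mm tall, on the bench beyond the tray. Point: its centre, half-way up.
There are look-alikes about, which are no part of the job. Leave any blue or purple look-alike of the part that bears dish_b_c alone.

How it is judged (in metres and radians):
At the end, for the whole second after the job is handed in: On each of the three white lines stands one rectangular dish, upright on the bench, its centre within 8 mm of the line, its end within 6 mm of the ledge, its long axis within 0.07 rad of the line's direction ((y of dish_a_c in the frame of shelf_unit between -0.128 and -0.112 m or y of dish_b_c in the frame of shelf_unit between -0.128 and -0.112 m or y of dish_c_c in the frame of shelf_unit between -0.128 and -0.112 m) and (y of dish_a_c in the frame of shelf_unit between -0.008 and 0.008 m or y of dish_b_c in the frame of shelf_unit between -0.008 and 0.008 m or y of dish_c_c in the frame of shelf_unit between -0.008 and 0.008 m) and (y of dish_a_c in the frame of shelf_unit between 0.112 and 0.128 m or y of dish_b_c in the frame of shelf_unit between 0.112 and 0.128 m or y of dish_c_c in the frame of shelf_unit between 0.112 and 0.128 m) and x of dish_a_c in the frame of shelf_unit between 0.044 and 0.056 m and angle between the x axis of each of dish_a_c, dish_b_c, dish_c_c and the x axis of shelf_unit, either way round below 0.07 rad and angle between each of dish_a_c, dish_b_c, dish_c_c's own z axis and vertical below 0.06 rad and height (world z) of each of dish_a_c, dish_b_c, dish_c_c below 0.028 m and x of dish_b_c in the frame of shelf_unit between 0.044 and 0.056 m and x of dish_c_c in the frame of shelf_unit between 0.044 and 0.056 m); the robot touches nothing.
It fails at once if the robot bumps or leans on the shelf unit (more than 8 N) (contact force between any of the arm, the fingers and shelf_unit above 8 N).
It fails at once if a bottle on the bench is moved by more than 30 mm or tipped (distance of any of amber_c, white_c from where it was at the start of the episode above 0.03 m or angle between any of amber_c, white_c's own z axis and vertical above 0.3 rad).
It fails at once if the round pot or the slide rack is taken out of the tray, tipped over, or shoved more than 40 mm (distance of any of pot_c, rack_c from where it was at the start of the episode above 0.04 m or angle between any of pot_c, rack_c's own z axis and vertical above 0.5 rad).
It fails at once if a dish is tipped (more than 35 degrees) (angle between any of dish_a_c, dish_b_c, dish_c_c's own z axis and vertical above 0.61 rad).
It also fails if it takes over 66 s, if anything falls off the work surface, if the arm or the gripper's body presses on something with over 40 N, if the wrist force passes 120 N, or if a joint passes its speed limit or range.

## Working session

There is one attempt and no reset: what is moved stays moved. The work goes in short steps, Python scripts to look and compute and a tool call to move; the robot and the scene stay as the last step left them, time stands still between calls to the robot, and variables do not carry over. Pictures are saved under pics/ and viewed, at most 10 in all, crops included, and the job is handed in when it is done.

Besides the shell and the picture viewer there is one more tool, called after "Request:" as a command line: name --argument value ..., lists and objects as JSON in quotes. servo_tool: Moves the arm, as the interface text tells. Its arguments: {"type":"object","properties":{"series":{"type":"array","items":{"type":"object","properties":{"offset":{"type":"array","items":{"type":"number"}},"twist":{"type":"number"},"gripper":{"type":"number"}}}}},"required":["series"]}

```bash
ls; mkdir -p pics
python3 - <<'E'
from workcell import sensors, imaging
import cv2,numpy as np
s=sensors.sense(); print({k:np.round(v,2).tolist() for k,v in s.items()})
for n in ("top","scene","wrist"):
    print(n,imaging.calibration(n))
ims=[]
for n in ("top","scene"):
    p,d=imaging.read_camera(n); cv2.imwrite(f"pics/{n}0.png",p); np.save(f"{n}0.npy",d)
E
```

```text
pics
{'time_s': 0.0, 'q': [-77.67, 17.22, 87.18, 0.0, 75.67, -3.81], 'joint_vel': [0.01, -0.02, -0.02, -0.05, -0.03, 0.0], 'joint_efforts': [0.0, -53.18, -35.27, 0.07, 0.02, -0.0], 'position': [152.87, -528.04, 204.87], 'tool_rot': [-179.93, -0.01, 16.14], 'ft_force': [-0.3, -0.53, -0.32], 'wrist_torque': [-0.02, 0.02, -0.04], 'finger_force': 0.0, 'opening': 94.18}
top {'fov_y': 50.3951921829573, 'cx': 311.3674985510503, 'cy': 243.44636767623396, 'origin': array([ 382.1068024 ,  -34.88805727, 1442.10601975]), 'orientation': array([-170.32168496,    0.27045478,  -88.45491368])}
scene {'fov_y': 55.96152793878597, 'cx': 317.95321863030773, 'cy': 236.80502728932836, 'origin': array([1057.57316807,  684.77534417,  763.77979836]), 'orientation': array([-127.76584286,    0.37889151,  146.87518776])}
wrist {'fov_y': 68.08915260964098, 'cx': 315.85591897281245, 'cy': 231.62827449424103, 'T_tool_cam': array([[ 1.19745582e-04, -9.64993683e-01, -2.62273096e-01,
         7.76537828e+01],
       [ 9.99999946e-01,  1.95676463e-04, -2.63393297e-04,
         9.87421280e-01],
       [ 3.05493540e-04, -2.62273050e-01,  9.64993655e-01,
        -1.79602009e+02],
       [ 0.00000000e+00,  0.00000000e+00,  0.00000000e+00,
         1.00000000e+00]])}
```

View pics/top0.png

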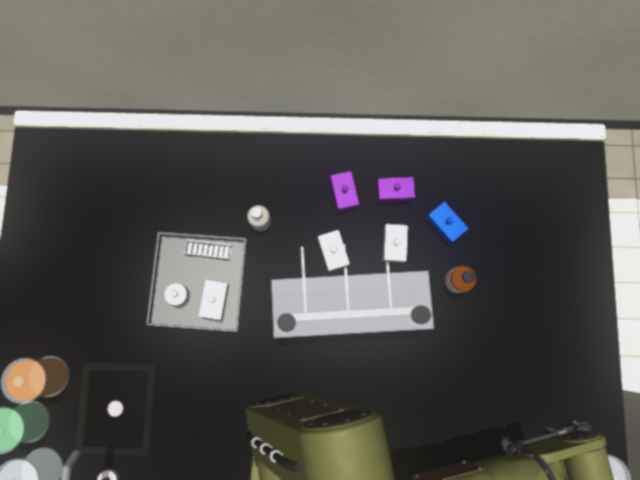

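View pics/scene0.png

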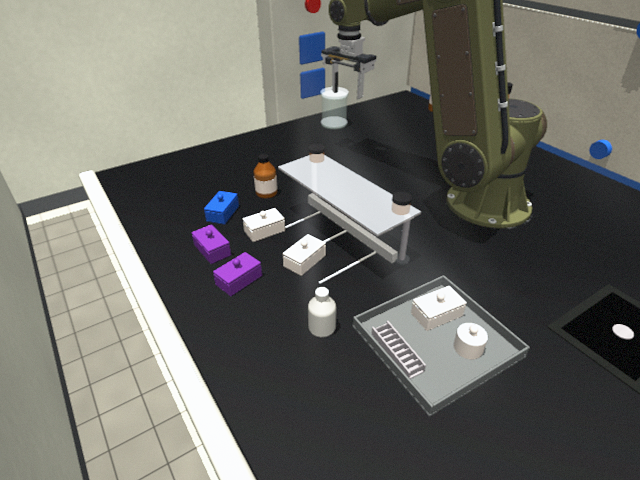

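```bash
cat > h.py <<'E'
import numpy as np, cv2
from scipy.spatial.transform import Rotation as R
from workcell import sensors, imaging
def tool_T(s):
    T=np.eye(4); T[:3,:3]=R.from_euler('xyz',s['tool_rot'],degrees=True).as_matrix(); T[:3,3]=s['position']; return T
def cam(n,s=None):
    c=imaging.calibration(n); f=240/np.tan(np.radians(c['fov_y']/2))
    if n=='wrist': T=tool_T(s)@c['T_tool_cam']
    else:
        T=np.eye(4); T[:3,:3]=R.from_euler('xyz',c['orientation'],degrees=True).as_matrix(); T[:3,3]=c['origin']
    return f,c['cx'],c['cy'],T
def ray(C,uv,z):
    f,cx,cy,T=C; uv=np.atleast_2d(np.asarray(uv,float))
    d=np.c_[(uv[:,0]-cx)/f,(uv[:,1]-cy)/f,np.ones(len(uv))]@T[:3,:3].T
    return (T[:3,3]+d*((z-T[2,3])/d[:,2])[:,None])[:,:2]
def proj(C,P):
    f,cx,cy,T=C; p=(np.atleast_2d(P)-T[:3,3])@T[:3,:3]; return np.c_[cx+f*p[:,0]/p[:,2],cy+f*p[:,1]/p[:,2]]
E
python3 - <<'E'
from h import *
C=cam('top')
for n,uv,z in [('A',(334,250),58),('B',(396,242),58),('C',(213,300),63),('pot',(176,294),63),('amber',(468,276),130),('white',(257,212),110),('purp',(345,189),58),('purp2',(397,187),58),('blue',(448,222),58),
 ('lineL_out',(302,247),0),('lineL_in',(305,312),0),('shelf_ol',(272,280),148),('shelf_or',(428,271),148),('shelf_il',(275,338),148),('shelf_ir',(434,328),148),('lineM',(346,268),0),('lineR',(388,262),0),('trayNL',(147,326),32),('trayFR',(245,238),32),('trayNR',(238,331),32),('trayFL',(157,233),32)]:
    print(n,ray(C,uv,z).round(0)[0])
E
```

```text
A [601. -85.]
B [ 628. -255.]
C [456. 239.]
pot [469. 340.]
amber [ 531. -429.]
white [691. 125.]
purp [ 775. -112.]
purp2 [ 785. -258.]
blue [ 688. -399.]
lineL_out [617.   5.]
lineL_in [432.  -9.]
shelf_ol [506.  75.]
shelf_or [ 539. -322.]
shelf_il [361.  61.]
shelf_ir [ 396. -335.]
lineM [ 560. -122.]
lineR [ 580. -241.]
trayNL [382. 421.]
trayFR [633. 165.]
trayNR [375. 172.]
trayFL [641. 414.]
```

Request:
servo_tool --series '[{"offset": [0.0525,-0.024,-0.008],"twist": 0,"gripper": 1},{"offset": [0.0525,-0.024,-0.008],"twist": 0,"gripper": 1},{"offset": [0.0525,-0.024,-0.008],"twist": 0,"gripper": 1},{"offset": [0.0525,-0.024,-0.008],"twist": 0,"gripper": 1},{"offset": [0.0525,-0.024,0],"twist": 0,"gripper": 1},{"offset": [0.0525,-0.024,0],"twist": 0,"gripper": 1},{"offset": [0.0525,-0.024,0],"twist": 0,"gripper": 1},{"offset": [0.0525,-0.024,0],"twist": 0,"gripper": 1},{"offset": [0.0525,-0.024,0],"twist": 0.1,"gripper": 1},{"offset": [0.0525,-0.024,0],"twist": 0.1,"gripper": 1}]'

```text
time_s: 1.35
position: [595.2, -154.7, 237.3]
tool_rot: [-180.0, 0.0, 4.5]
ft_force: [-0.3, -0.8, -1.1]
opening: 94.1
finger_force: 0.0
```

Run:
```python
from h import *
s=sensors.sense(); print(s['position'],s['tool_rot'],np.abs(s['joint_vel']).max())
p,d=imaging.read_camera('wrist'); s2=sensors.sense(); print(s2['position'])
cv2.imwrite('pics/w1.png',p); np.save('w1.npy',d); import pickle; pickle.dump(s,open('w1.pkl','wb'))
```

```text
[ 595.21218915 -154.70715495  237.31780427] [-1.79995488e+02  1.51262493e-02  4.51563193e+00] 81.56149672527701
[ 598.80509087 -150.80185681  236.1959741 ]
```

View pics/w1.png

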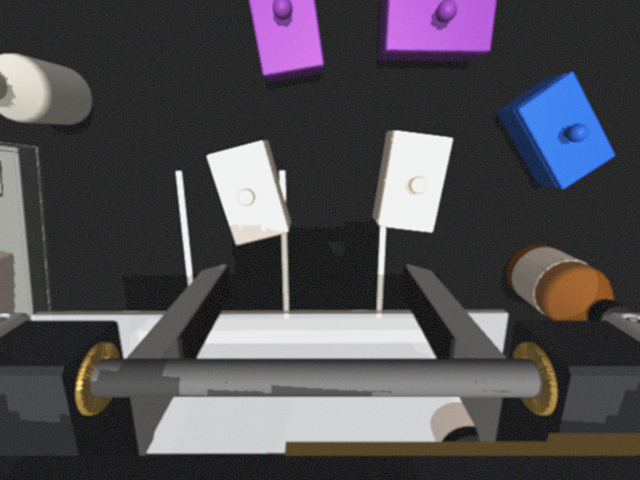

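```bash
cat >> h.py <<'E'
def lidrects(p,C,z,thr=200,amin=2000,roi=None):
    "white lids: centre, yaw (long axis, deg), size"
    hsv=cv2.cvtColor(p,cv2.COLOR_BGR2HSV); m=((hsv[...,2]>thr)&(hsv[...,1]<40)).astype(np.uint8)
    if roi: k=np.zeros_like(m); k[roi[1]:roi[3],roi[0]:roi[2]]=1; m*=k
    m=cv2.morphologyEx(m,cv2.MORPH_CLOSE,np.ones((9,9),np.uint8)); m=cv2.morphologyEx(m,cv2.MORPH_OPEN,np.ones((11,11),np.uint8))
    out=[]
    for c in cv2.findContours(m,cv2.RETR_EXTERNAL,cv2.CHAIN_APPROX_NONE)[0]:
        if cv2.contourArea(c)<amin: continue
        w=ray(C,c[:,0,:],z).astype(np.float32); (o,(a,b),t)=cv2.minAreaRect(w)
        if a<b: a,b,t=b,a,t+90
        out.append((np.round(c[:,0].mean(0)),np.round(o,1),round((t+90)%180-90,1),np.round((a,b),1)))
    return out
E
python3 - <<'E'
from h import *; import pickle
s=pickle.load(open('w1.pkl','rb')); p=cv2.imread('pics/w1.png'); C=cam('wrist',s)
for t in (190,215,235):
    for r in lidrects(p,C,45,t,2000,(200,120,460,250)): print(t,*r)
print('knobs',ray(C,[(246,197),(418,185)],60).round(1))
g=p.min(2).astype(float)
print(np.int32(g[[200,260,290]][:,[183,285,380]]), g[260,340])
for n,u0,u1,v0,v1 in (('L',165,200,172,270),('M',272,300,248,305),('R',365,395,235,305)):
    pts=[]
    for v in range(v0,v1):
        w=np.clip(g[v,u0:u1]-70,0,None)
        if w.sum()>100: pts.append(((w*np.arange(u0,u1)).sum()/w.sum(),v))
    W=ray(C,pts,0); vx,vy,x,y=cv2.fitLine(W.astype(np.float32),cv2.DIST_HUBER,0,.01,.01).ravel()
    print(n,len(pts),np.degrees(np.arctan(vy/vx)).round(2),'at x=560 y=',y+(560-x)*vy/vx, W[0],W[-1])
# line outer ends
for u,a,b in((180,160,185),(282,160,185)): print(u,[int(x) for x in g[a:b,u]])
for u in (330,300,350): print('edge col',[int(x) for x in g[302:330,u]])
E
```

```text
190 [251. 191.] [608.3 -89.3] 18.9 [101.1  73. ]
190 [414. 181.] [ 632.  -254.7] -2.4 [101.   60.6]
215 [251. 191.] [609.3 -88.7] 18.6 [98.4 72.3]
215 [414. 181.] [ 632.4 -254.9] -2.5 [99.8 59.4]
235 [251. 188.] [610.7 -87.9] 18.6 [94.5 70. ]
235 [414. 181.] [ 632.4 -255.1] -2.4 [99.4 57.9]
knobs [[ 606.8  -83.3]
 [ 632.6 -255.3]]
[[240 143 108]
 [ 45 194 242]
 [ 40 197 190]] 26.0
L 98 4.81 at x=560 y= 2.2130127 [618.81578698   7.13296455] [498.8348742   -2.93650131]
M 57 4.9 at x=560 y= -118.44415 [ 535.84303505 -120.52132371] [ 460.43555269 -127.05938215]
R 70 4.77 at x=560 y= -239.26572 [ 561.92653242 -239.0650899 ] [ 469.93238415 -246.76852896]
180 [41, 41, 34, 43, 38, 33, 36, 38, 42, 50, 116, 196, 237, 241, 244, 240, 242, 241, 242, 243, 242, 244, 242, 244, 242]
282 [36, 36, 37, 38, 37, 38, 38, 44, 37, 72, 160, 237, 246, 244, 244, 243, 243, 243, 243, 244, 242, 242, 243, 244, 243]
edge col [29, 26, 23, 25, 29, 31, 28, 43, 75, 91, 102, 137, 185, 203, 206, 206, 215, 221, 218, 219, 218, 219, 219, 220, 219, 217, 219, 223]
edge col [37, 32, 24, 26, 31, 25, 24, 53, 77, 93, 102, 134, 187, 202, 206, 209, 213, 217, 219, 220, 220, 219, 218, 218, 219, 220, 219, 221]
edge col [21, 24, 24, 25, 30, 21, 34, 49, 82, 95, 101, 140, 183, 208, 205, 211, 214, 218, 222, 220, 218, 220, 220, 220, 219, 220, 217, 223]
```

Run:
```python
from h import *; import pickle
s=pickle.load(open('w1.pkl','rb')); C=cam('wrist',s)
th=np.radians(4.82); ux=np.array([np.cos(th),np.sin(th)])
e=ray(C,[(180,170.5),(282,170)],0); print('ends',e, 'org.x along', e@ux-190)
print('edge140',ray(C,[(330,309.5)],140)@ux-85, 'edge148',ray(C,[(330,313)],148)@ux-85)
q=ray(C,[(266,141),(289,228),(208,155),(231,228)],45); print(q, np.degrees(np.arctan2(*(q[0]-q[1])[::-1])),np.degrees(np.arctan2(*(q[2]-q[3])[::-1])))
```

```text
ends [[ 620.7056113     5.15214393]
 [ 630.63221561 -112.98869062]] org.x along [428.94345383 428.90808966]
edge140 [428.22820991] edge148 [429.18269114]
[[ 663.00107113  -99.15261113]
 [ 573.75297568 -127.80569806]
 [ 644.4089707   -40.46879287]
 [ 568.79613911  -65.23438623]] 17.79921912312895 18.135257713556562
```

Request:
servo_tool --series '[{"offset": [0,0,0],"twist": 0.12,"gripper": 1}]'

```text
time_s: 1.52
position: [594.9, -154.8, 236.2]
tool_rot: [-180.0, 0.1, -2.2]
ft_force: [-0.6, -0.7, -0.0]
opening: 93.8
finger_force: 0.0
```

Request:
servo_tool --series '[{"offset": [0.02,0.049,0.02],"twist": 0,"gripper": 1},{"offset": [0.021,0.049,0.02],"twist": 0,"gripper": 1},{"offset": [0,0,0.05],"twist": 0,"gripper": 1},{"offset": [0,0,0.05],"twist": 0,"gripper": 1},{"offset": [0,0,0.05],"twist": 0,"gripper": 1},{"offset": [0,0,0.025],"twist": 0,"gripper": 1},{"offset": [0,0,0.009],"twist": 0,"gripper": 1},{"offset": [0,0,0],"twist": 0,"gripper": 0.6},{"offset": [0,0,0],"twist": 0,"gripper": 0.3},{"offset": [0,0,0],"twist": 0,"gripper": 0.3}]'

```text
time_s: 2.78
position: [631.7, -256.0, 14.6]
tool_rot: [180.0, -0.1, -2.2]
ft_force: [-0.1, 0.3, -0.7]
opening: 67.2
finger_force: 0.0
```

Request:
servo_tool --series '[{"offset": [0,0,0],"twist": 0,"gripper": 0.3},{"offset": [0,0,0],"twist": 0,"gripper": 0.3},{"offset": [0,0,-0.005],"twist": 0,"gripper": 0.3},{"offset": [0,0,0],"twist": -0.122,"gripper": 0.3},{"offset": [-0.02,-0.01,0],"twist": 0,"gripper": 0.3},{"offset": [-0.02,-0.01,0],"twist": 0,"gripper": 0.3},{"offset": [-0.009,-0.003,0],"twist": 0,"gripper": 0.3},{"offset": [0,0,0],"twist": 0,"gripper": 0.3}]'

```text
time_s: 3.78
position: [580.5, -237.2, 18.7]
tool_rot: [180.0, -0.0, 4.8]
ft_force: [1.0, 0.1, -2.8]
opening: 60.1
finger_force: 30.0
```

Request:
servo_tool --series '[{"offset": [0,0,0.0045],"twist": 0,"gripper": 0.3},{"offset": [0,0,0],"twist": 0,"gripper": 0.8},{"offset": [0,0,-0.02],"twist": 0,"gripper": 0.8},{"offset": [0,0,-0.045],"twist": 0,"gripper": 0.6},{"offset": [0.035,0,0],"twist": 0,"gripper": 0.3},{"offset": [0.035,0,0],"twist": 0,"gripper": 0.3},{"offset": [0,0,0.04],"twist": 0,"gripper": 0.3},{"offset": [0,0,0.02],"twist": 0,"gripper": 0.3},{"offset": [0,0,0],"twist": 0,"gripper": 0.3}]'

```text
time_s: 4.9
position: [649.6, -231.0, 18.4]
tool_rot: [-179.9, 0.1, 4.8]
ft_force: [1.8, -0.1, 0.5]
opening: 28.2
finger_force: 0.0
```

```bash
cat >> h.py <<'E'
def shelf(P):
    d=np.asarray(P)[:2]-np.array([441.2,-128.5]); th=np.radians(4.82); c,s_=np.cos(th),np.sin(th)
    return np.round([c*d[0]+s_*d[1],-s_*d[0]+c*d[1]],1)
def look(name,roi=None,z=45,thr=200):
    s=sensors.sense(); p,d=imaging.read_camera('wrist'); cv2.imwrite(f'pics/{name}.png',p)
    print(s['time_s'],s['position'].round(1),s['tool_rot'].round(1),'tool shelf',shelf(s['position']),s['opening'])
    for r in lidrects(p,cam('wrist',s),z,thr,2000,roi): print(*r,'shelf',shelf(r[1]),r[2]-4.82)
E
python3 -c "
from h import *
look('w2')"
```

```text
4.9 [ 649.6 -231.    18.4] [-1.799e+02  1.000e-01  4.800e+00] tool shelf [ 199.1 -119.7] 28.21362100172451
[321. 407.] [ 590.8 -239.7] -85.1 [62.3 41. ] shelf [ 139.7 -123.4] -89.91999999999999
[ 72. 402.] [ 584.8 -112.9] 18.6 [38.9 36.9] shelf [144.4   3.5] 13.780000000000001
[ 37. 304.] [636.9 -97.6] 16.3 [60.2 33.9] shelf [197.6  14.3] 11.48
```

Request:
servo_tool --series '[{"offset": [-0.008,0,0],"twist": 0,"gripper": 0.3},{"offset": [-0.02,0,0],"twist": 0,"gripper": 0.3},{"offset": [-0.04,0,0],"twist": 0,"gripper": 0.3},{"offset": [0,0,0],"twist": 0,"gripper": 0.3},{"offset": [0.04,0,-0.03],"twist": 0,"gripper": 0.3},{"offset": [0.04,0,-0.06],"twist": 0,"gripper": 0.3},{"offset": [0,0,-0.06],"twist": 0,"gripper": 0.5},{"offset": [0,0,-0.03],"twist": 0,"gripper": 0.8},{"offset": [0,0,0],"twist": 0,"gripper": 1}]'

```text
time_s: 6.08
position: [658.2, -230.8, 194.6]
tool_rot: [179.8, -0.3, 4.8]
ft_force: [-0.3, 0.5, 0.1]
opening: 54.7
finger_force: 0.0
```

```bash
python3 -c "
from h import *
look('w3')"
```

```text
6.075 [ 658.2 -230.8  194.6] [179.8  -0.3   4.8] tool shelf [ 207.7 -120.1] 54.71999260270017
[315. 421.] [ 431.1 -251.2] -85.3 [216.2  59.2] shelf [ -20.4 -121.4] -90.12
[315. 334.] [ 537.2 -241.6] -85.3 [60.  53.7] shelf [  86.2 -120.8] -90.12
[164. 258.] [607.4 -87.7] 18.9 [103.5  69.5] shelf [169.   26.7] 14.079999999999998
```

View pics/w3.png

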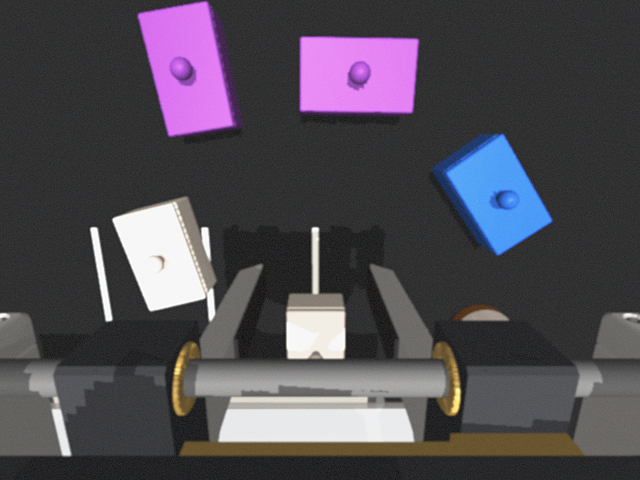

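```bash
cat >> h.py <<'E'
def endface(name,s,u):
    "far end of a placed dish: brightness steps down a column -> X for z=0 and z=45"
    p=cv2.imread(f'pics/{name}.png'); C=cam('wrist',s); g=p[:,u-4:u+5].mean((1,2)); v=np.arange(480)
    for i in np.where(np.abs(np.gradient(g))>12)[0]: print(i,int(g[i]),'z0',shelf(ray(C,[(u,i)],0)[0])[0],'z45',shelf(ray(C,[(u,i)],45)[0])[0]) if 200<i<345 else 0
E
python3 -c "
from h import *
endface('w3',sensors.sense(),303)"
```

```text
292 43 z0 113.0 z45 133.8
293 77 z0 111.8 z45 132.7
294 111 z0 110.6 z45 131.6
306 147 z0 95.6 z45 118.4
307 182 z0 94.3 z45 117.3
308 179 z0 93.1 z45 116.2
309 143 z0 91.8 z45 115.1
310 148 z0 90.5 z45 114.0
311 196 z0 89.2 z45 112.9
312 227 z0 88.0 z45 111.8
```

Request:
servo_tool --series '[{"offset": [0,0,0],"twist": -0.115,"gripper": 1},{"offset": [0,0,0],"twist": -0.115,"gripper": 1},{"offset": [0,0,0],"twist": 0,"gripper": 1}]'

```text
time_s: 6.5
position: [656.6, -230.4, 189.4]
tool_rot: [-179.9, 0.1, 17.9]
ft_force: [0.6, 0.0, -0.2]
opening: 88.6
finger_force: 0.0
```

```bash
python3 -c "
from h import *
look('w4')
s=sensors.sense(); p=cv2.imread('pics/w4.png'); C=cam('wrist',s)
print(proj(C,[[607,-83.5,60]]))
h=cv2.cvtColor(p,cv2.COLOR_BGR2HSV); 
cv2.imwrite('pics/w4c.png',cv2.resize(p[100:360,60:420],None,fx=2,fy=2))
"
```

```text
6.5 [ 656.6 -230.4  189.4] [-1.799e+02  1.000e-01  1.790e+01] tool shelf [ 206.1 -119.7] 88.62420256165736
[265. 427.] [ 416.4 -251.6] -72.0 [246.7  77.3] shelf [ -35.1 -120.6] -76.82
[288. 332.] [ 535.5 -241.3] 8.0 [67.1 60.9] shelf [  84.5 -120.3] 3.1799999999999997
[151. 219.] [607.9 -84.6] 18.8 [100.7  63.7] shelf [169.8  29.7] 13.98
[[142.56702246 226.91876234]]
```

View pics/w4c.png

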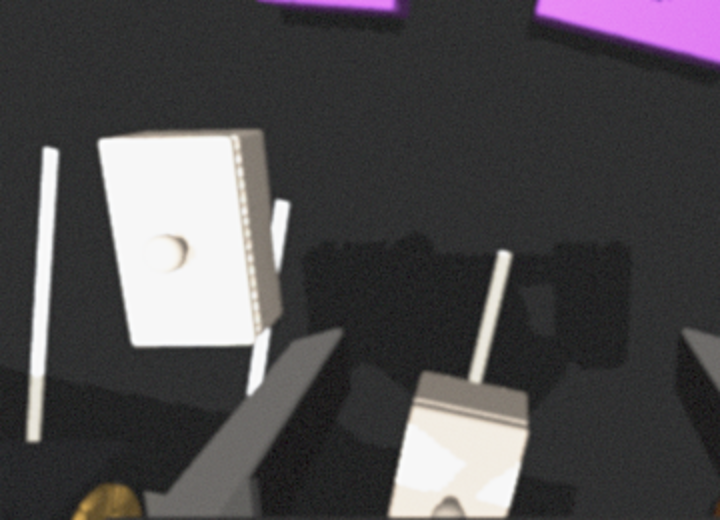

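```bash
python3 -c "
from h import *
s=sensors.sense(); C=cam('wrist',s)
for q in ray(C,[(271.5,286),(324,295.5)],0): print('Bbot',shelf(q))
for q in ray(C,[(267.5,302.5),(324,314)],45): print('Btop',shelf(q))
q=ray(C,[(110,171),(176,168.5),(188.5,272.5),(126.5,273)],45); print(q.round(1),q.mean(0)); 
for a,b in((1,2),(0,3)): print(np.degrees(np.arctan2(*(q[a]-q[b])[::-1])))
print('knob',ray(C,[(143,226)],60))
"
```

```text
Bbot [110.9 -91.2]
Bbot [ 112.9 -151.5]
Btop [113.3 -92.3]
Btop [ 113.7 -150.3]
[[ 643.7  -39.8]
 [ 664.2  -96.2]
 [ 569.1 -128.7]
 [ 550.   -71.1]] [606.77914683 -83.93783473]
18.861835923935462
18.44816224794676
knob [[607.96528244 -83.71385019]]
```

Request:
servo_tool --series '[{"offset": [0,-0.052,0],"twist": -0.012,"gripper": 1},{"offset": [0,-0.052,0.01],"twist": 0,"gripper": 1},{"offset": [0,-0.051,0.02],"twist": 0,"gripper": 1},{"offset": [0,0,0.05],"twist": 0,"gripper": 1},{"offset": [0,0,0.05],"twist": 0,"gripper": 1},{"offset": [0,0,0.035],"twist": 0,"gripper": 1},{"offset": [0,0,0.01],"twist": 0,"gripper": 0.8},{"offset": [0,0,0],"twist": 0,"gripper": 0.3},{"offset": [0,0,0],"twist": 0,"gripper": 0.3},{"offset": [0,0,0],"twist": 0,"gripper": 0.3}]'

```text
time_s: 7.8
position: [608.6, -83.4, 17.5]
tool_rot: [180.0, -0.1, 18.6]
ft_force: [-1.7, 3.4, 6.6]
opening: 60.3
finger_force: 30.0
```

Request:
servo_tool --series '[{"offset": [0,0,-0.006],"twist": 0,"gripper": 0.3},{"offset": [0,0,0],"twist": 0.12,"gripper": 0.3},{"offset": [0,0,0],"twist": 0.121,"gripper": 0.3},{"offset": [0.004,0.03,0],"twist": 0,"gripper": 0.3},{"offset": [0,0.045,0],"twist": 0,"gripper": 0.3},{"offset": [0,0.045,0],"twist": 0,"gripper": 0.3},{"offset": [0,0.031,0],"twist": 0,"gripper": 0.3},{"offset": [0,0,0],"twist": 0,"gripper": 0.3}]'

```text
time_s: 8.8
position: [624.2, -235.9, 21.9]
tool_rot: [180.0, 0.0, 4.7]
ft_force: [0.7, 0.5, -3.4]
opening: 59.9
finger_force: 30.0
```

```bash
python3 -c "
from h import *
s=sensors.sense(); print(shelf(s['position']))"
```

```text
[ 173.3 -122.4]
```

Request:
servo_tool --series '[{"offset": [-0.006,-0.0015,0],"twist": 0,"gripper": 0.3},{"offset": [-0.005,0,0],"twist": 0,"gripper": 0.3},{"offset": [-0.005,0,0],"twist": 0,"gripper": 0.3},{"offset": [-0.004,0,0],"twist": 0,"gripper": 0.3}]'

```text
time_s: 9.3
position: [604.4, -233.5, 22.2]
tool_rot: [180.0, -0.0, 4.9]
ft_force: [1.8, -0.4, -3.8]
opening: 59.7
finger_force: 30.0
```

Request:
servo_tool --series '[{"offset": [-0.0015,0,0],"twist": 0,"gripper": 0.3},{"offset": [-0.001,0,0],"twist": 0,"gripper": 0.3}]'

```text
time_s: 9.55
position: [602.3, -234.1, 22.2]
tool_rot: [180.0, -0.0, 4.9]
ft_force: [2.1, 0.9, -3.0]
opening: 59.7
finger_force: 30.0
```

Request:
servo_tool --series '[{"offset": [-0.001,0,0],"twist": 0,"gripper": 0.3},{"offset": [-0.001,0,0],"twist": 0,"gripper": 0.3}]'

```text
time_s: 9.8
position: [601.7, -234.2, 22.7]
tool_rot: [179.9, -0.2, 4.9]
ft_force: [13.4, 2.2, -4.1]
opening: 59.8
finger_force: 30.0
```

Request:
servo_tool --series '[{"offset": [0.009,0,0],"twist": 0,"gripper": 0.3},{"offset": [0,-0.035,0],"twist": 0,"gripper": 0.3},{"offset": [0,-0.05,0],"twist": 0,"gripper": 0.3},{"offset": [0,-0.034,0],"twist": 0,"gripper": 0.3},{"offset": [0,0,0],"twist": 0,"gripper": 0.3}]'

```text
time_s: 10.42
position: [598.9, -112.8, 21.8]
tool_rot: [-180.0, 0.1, 5.0]
ft_force: [-0.2, -0.5, -3.4]
opening: 60.0
finger_force: 30.0
```

```bash
python3 -c "
from h import *
s=sensors.sense(); print(shelf(s['position']))
look('w5')
p=cv2.imread('pics/w5.png'); cv2.imwrite('pics/w5c.png',p[200:])"
```

```text
[158.4   2.4]
10.425 [ 598.9 -112.8   21.8] [-1.8e+02  1.0e-01  5.0e+00] tool shelf [158.4   2.4] 60.048974029237336
[316. 278.] [ 608.5 -112.6] 5.0 [79.8 61.1] shelf [168.    1.8] 0.17999999999999972
```

View pics/w5c.png

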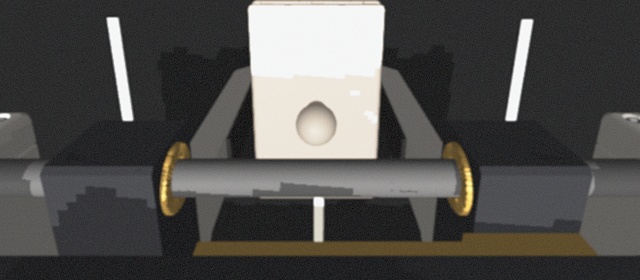

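Request:
servo_tool --series '[{"offset": [0,0.0024,0.002],"twist": 0,"gripper": 0.3},{"offset": [0,0,0.0025],"twist": 0,"gripper": 0.3},{"offset": [0,0,0],"twist": 0,"gripper": 0.8},{"offset": [0,0,-0.02],"twist": 0,"gripper": 0.8},{"offset": [0,0,-0.045],"twist": 0,"gripper": 0.6},{"offset": [0.037,0,0],"twist": 0,"gripper": 0.3},{"offset": [0.037,0,0],"twist": 0,"gripper": 0.3},{"offset": [0,0,0.042],"twist": 0,"gripper": 0.3},{"offset": [0,0,0.021],"twist": 0,"gripper": 0.3},{"offset": [0,0,0],"twist": 0,"gripper": 0.3}]'

```text
time_s: 11.72
position: [672.2, -111.1, 18.9]
tool_rot: [-180.0, 0.1, 4.8]
ft_force: [0.1, 0.1, 0.2]
opening: 28.3
finger_force: 0.0
```

```bash
python3 -c "
from h import *
s=sensors.sense(); print(shelf(s['position']))
look('w6',(200,240,460,470))"
```

```text
[231.7  -2. ]
11.725 [ 672.2 -111.1   18.9] [-1.8e+02  1.0e-01  4.8e+00] tool shelf [231.7  -2. ] 28.27804586116615
[313. 401.] [ 613.6 -117.1] -85.1 [77.1 42.9] shelf [172.7  -3.1] -89.91999999999999
[316. 338.] [ 655.9 -113.2] -85.1 [33.7 24.7] shelf [215.2  -2.8] -89.91999999999999
```

Request:
servo_tool --series '[{"offset": [-0.012,0,0],"twist": 0,"gripper": 0.3},{"offset": [-0.025,0,0],"twist": 0,"gripper": 0.3},{"offset": [-0.062,0,0],"twist": 0,"gripper": 0.3},{"offset": [0,0,0],"twist": 0,"gripper": 0.3},{"offset": [0.04,0,-0.03],"twist": 0,"gripper": 0.3},{"offset": [0.03,0,-0.05],"twist": 0,"gripper": 0.5},{"offset": [0,0,-0.05],"twist": 0,"gripper": 0.8},{"offset": [0,0,-0.04],"twist": 0,"gripper": 1},{"offset": [0,0,0],"twist": 0,"gripper": 1},{"offset": [0,0,0],"twist": 0,"gripper": 1}]'

```text
time_s: 13.02
position: [644.4, -113.5, 190.1]
tool_rot: [180.0, -0.1, 4.9]
ft_force: [0.7, -0.2, -0.8]
opening: 74.8
finger_force: 0.0
```

```bash
python3 -c "
from h import *
look('w7')
p=cv2.imread('pics/w7.png'); cv2.imwrite('pics/w7c.png',p[180:])"
```

```text
13.025 [ 644.4 -113.5  190.1] [ 1.8e+02 -1.0e-01  4.9e+00] tool shelf [203.7  -2.1] 74.80961036682625
[311. 422.] [ 410.5 -131. ] -85.1 [294.7  77.1] shelf [-30.8   0.1] -89.91999999999999
[316. 337.] [ 522.3 -124.2] -85.1 [59.3 47.5] shelf [81.2 -2.5] -89.91999999999999
[ 14. 257.] [581.9 173. ] -8.2 [104.   27.6] shelf [165.5 288.6] -13.02
[ 31. 143.] [693.1 140.7] 18.1 [60.8 48.8] shelf [273.6 247.1] 13.280000000000001
```

View pics/w7c.png

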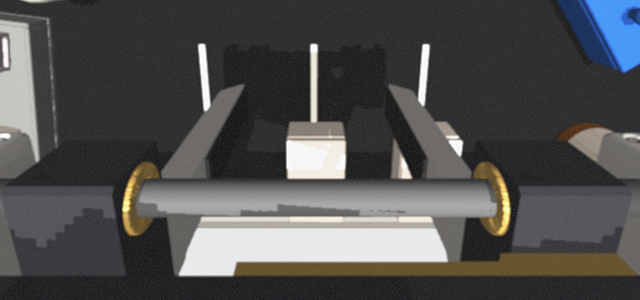

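```bash
python3 -c "
from h import *
s=sensors.sense()
for u in (298,334,449): print(u); endface('w7',s,u)" | awk '$1<320'
```

```text
298
300 37 z0 100.4 z45 122.5
301 71 z0 99.2 z45 121.4
302 110 z0 97.9 z45 120.3
315 142 z0 81.6 z45 105.9
316 183 z0 80.3 z45 104.8
317 198 z0 79.0 z45 103.7
318 156 z0 77.7 z45 102.6
300 38 z0 100.5 z45 122.5
301 72 z0 99.2 z45 121.4
302 109 z0 98.0 z45 120.3
315 147 z0 81.6 z45 106.0
316 194 z0 80.3 z45 104.8
317 204 z0 79.0 z45 103.7
318 157 z0 77.8 z45 102.6
302 71 z0 98.1 z45 120.5
314 154 z0 83.0 z45 107.2
315 182 z0 81.7 z45 106.1
316 221 z0 80.5 z45 105.0
317 220 z0 79.2 z45 103.9
318 185 z0 77.9 z45 102.7
```

Request:
servo_tool --series '[{"offset": [0,0,-0.04],"twist": 0,"gripper": 1},{"offset": [-0.022,-0.043,0],"twist": 0,"gripper": 0.85},{"offset": [-0.022,-0.043,0],"twist": 0,"gripper": 0.85},{"offset": [-0.022,-0.043,0],"twist": 0,"gripper": 0.85},{"offset": [-0.022,-0.043,0],"twist": 0,"gripper": 0.85},{"offset": [-0.022,-0.043,0],"twist": 0,"gripper": 0.85},{"offset": [-0.022,-0.043,0],"twist": 0,"gripper": 0.85},{"offset": [-0.022,-0.043,0],"twist": 0,"gripper": 0.85},{"offset": [-0.022,-0.043,0],"twist": 0,"gripper": 0.85},{"offset": [0,0,0],"twist": 0,"gripper": 0.85}]'

```text
time_s: 14.32
position: [438.1, 216.3, 229.0]
tool_rot: [-180.0, 0.1, 5.1]
ft_force: [0.7, 0.5, 0.7]
opening: 80.0
finger_force: 0.0
```

```bash
python3 -c "
from h import *
look('w8',z=50)"
```

```text
14.325 [438.1 216.3 229. ] [-1.8e+02  1.0e-01  5.1e+00] tool shelf [ 25.9 343.8] 79.9873020712666
[574. 236.] [423.6 -51. ] 16.7 [197.6 157.9] shelf [-11.   78.7] 11.879999999999999
[188. 168.] [472.6 346.9] -84.9 [58.6 58.2] shelf [ 71.2 471.1] -89.72
[290. 185.] [461.6 243.4] -6.8 [99.7 60.9] shelf [ 51.6 368.9] -11.620000000000001
[294.  60.] [569.7 253.7] 87.0 [149.6  94.1] shelf [160.2 370.1] 82.18
```

View pics/w8.png

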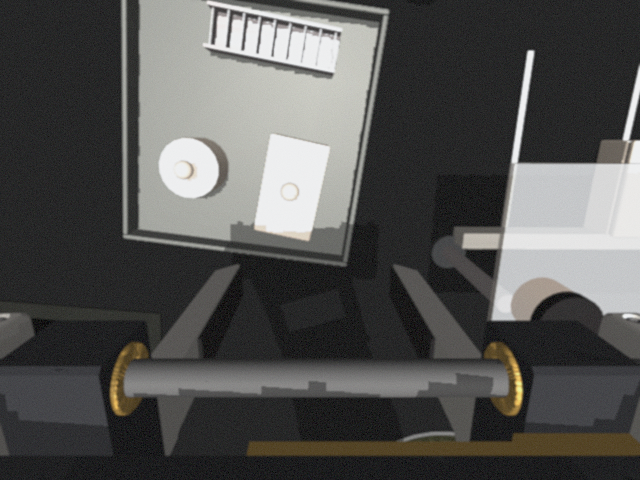

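Request:
servo_tool --series '[{"offset": [0,0,0],"twist": 0.104,"gripper": 0.85},{"offset": [0,0,0],"twist": 0.104,"gripper": 0.85},{"offset": [0.02,-0.03,0.02],"twist": 0,"gripper": 0.85},{"offset": [0,0,0.05],"twist": 0,"gripper": 0.85},{"offset": [0,0,0.05],"twist": 0,"gripper": 0.85},{"offset": [0,0,0.03],"twist": 0,"gripper": 0.85}]'

```text
time_s: 15.12
position: [462.8, 240.2, 76.6]
tool_rot: [179.9, 0.2, -7.1]
ft_force: [0.6, 0.6, -0.3]
opening: 79.9
finger_force: 0.0
```

Request:
servo_tool --series '[{"offset": [0,-0.0025,0.025],"twist": 0,"gripper": 0.85},{"offset": [0,0,0.025],"twist": 0,"gripper": 0.85},{"offset": [0,0,0.006],"twist": 0,"gripper": 0.85},{"offset": [0,0,0],"twist": 0,"gripper": 0.3},{"offset": [0,0,0],"twist": 0,"gripper": 0.3},{"offset": [0,0,0],"twist": 0,"gripper": 0.3},{"offset": [0,0,0],"twist": 0,"gripper": 0.3}]'

```text
time_s: 16.0
position: [464.0, 244.2, 24.3]
tool_rot: [-180.0, -0.1, -7.1]
ft_force: [0.5, -3.3, 6.4]
opening: 59.8
finger_force: 30.0
```

Request:
servo_tool --series '[{"offset": [0,0,-0.02],"twist": 0,"gripper": 0.3},{"offset": [0,0,-0.035],"twist": 0,"gripper": 0.3},{"offset": [0.04,-0.005,0],"twist": 0,"gripper": 0.3},{"offset": [0.042,-0.005,0],"twist": 0,"gripper": 0.3},{"offset": [0.041,-0.005,0],"twist": -0.1,"gripper": 0.3},{"offset": [0,0,0],"twist": -0.108,"gripper": 0.3},{"offset": [-0.004,0.04,0],"twist": 0,"gripper": 0.3},{"offset": [-0.004,0.05,0],"twist": 0,"gripper": 0.3},{"offset": [-0.004,0.05,0],"twist": 0,"gripper": 0.3},{"offset": [-0.004,0.05,0],"twist": 0,"gripper": 0.3}]'

```text
time_s: 17.25
position: [587.0, 51.9, 78.3]
tool_rot: [-180.0, 0.0, 4.9]
ft_force: [0.9, 0.1, -3.9]
opening: 59.8
finger_force: 30.0
```

Request:
servo_tool --series '[{"offset": [-0.004,0.04,0],"twist": 0,"gripper": 0.3},{"offset": [0,0,0],"twist": 0,"gripper": 0.3},{"offset": [0,0,0],"twist": 0,"gripper": 0.3}]'

```text
time_s: 17.62
position: [586.7, 13.7, 78.4]
tool_rot: [-180.0, 0.0, 4.9]
ft_force: [1.0, 0.0, -3.2]
opening: 59.7
finger_force: 30.0
```

```bash
python3 -c "
from h import *
s=sensors.sense(); print(shelf(s['position']),s['tool_rot'],s['position'])"
```

```text
[157.  129.4] [-1.79982061e+02  1.47886965e-02  4.86151999e+00] [586.74083138  13.65159178  78.35032347]
```

Request:
servo_tool --series '[{"offset": [0,0.0094,0.01],"twist": 0,"gripper": 0.3},{"offset": [0,0,0.03],"twist": 0,"gripper": 0.3},{"offset": [0,0,0.015],"twist": 0,"gripper": 0.3},{"offset": [0,0,0.003],"twist": 0,"gripper": 0.3},{"offset": [0,0,0],"twist": 0,"gripper": 0.3}]'

```text
time_s: 18.25
position: [588.0, 3.8, 20.8]
tool_rot: [180.0, -0.0, 4.9]
ft_force: [0.6, 0.4, -2.8]
opening: 59.6
finger_force: 30.0
```

```bash
python3 -c "
from h import *
s=sensors.sense(); print(shelf(s['position']),s['tool_rot'],s['position'],s['ft_force'])"
```

```text
[157.4 119.5] [ 1.79994469e+02 -3.19826843e-02  4.88021558e+00] [587.97079564   3.84431256  20.83902198] [ 0.64797696  0.37195729 -2.8263474 ]
```

Now set down, release, back off, and get behind the end.

Request:
servo_tool --series '[{"offset": [0,0,0.0015],"twist": 0,"gripper": 0.3},{"offset": [0,0,0],"twist": 0,"gripper": 0.8},{"offset": [0,0,-0.02],"twist": 0,"gripper": 0.8},{"offset": [0,0,-0.045],"twist": 0,"gripper": 0.6},{"offset": [0.037,0,0],"twist": 0,"gripper": 0.3},{"offset": [0.037,0,0],"twist": 0,"gripper": 0.3},{"offset": [0,0,0.042],"twist": 0,"gripper": 0.3},{"offset": [0,0,0.023],"twist": 0,"gripper": 0.3},{"offset": [0,0,0],"twist": 0,"gripper": 0.3},{"offset": [0,0,0],"twist": 0,"gripper": 0.3}]'

```text
time_s: 19.5
position: [662.3, 9.9, 21.3]
tool_rot: [180.0, -0.2, 4.9]
ft_force: [-0.6, 0.2, 0.5]
opening: 28.3
finger_force: 0.0
```

```bash
python3 -c "
from h import *
s=sensors.sense(); print(shelf(s['position']),s['tool_rot'],s['position'],s['opening'])"
```

```text
[232.  119.4] [ 1.79980744e+02 -1.55630747e-01  4.85835864e+00] [662.34822415   9.93641295  21.29764113] 28.277665207302764
```

Request:
servo_tool --series '[{"offset": [-0.012,0,0],"twist": 0,"gripper": 0.3},{"offset": [-0.025,0,0],"twist": 0,"gripper": 0.3},{"offset": [-0.062,0,0],"twist": 0,"gripper": 0.3},{"offset": [0,0,0],"twist": 0,"gripper": 0.3},{"offset": [0.04,0,-0.03],"twist": 0,"gripper": 0.3},{"offset": [0.03,0,-0.05],"twist": 0,"gripper": 0.5},{"offset": [0,0,-0.05],"twist": 0,"gripper": 0.8},{"offset": [0,0.05,-0.05],"twist": 0,"gripper": 1},{"offset": [0,0.05,-0.03],"twist": 0,"gripper": 1},{"offset": [0,0,0],"twist": 0,"gripper": 1}]'

```text
time_s: 20.75
position: [642.0, -89.5, 227.9]
tool_rot: [179.9, -0.4, 4.7]
ft_force: [-0.3, 0.8, -0.4]
opening: 74.7
finger_force: 0.0
```

Request:
servo_tool --series '[{"offset": [0.03,0,0],"twist": 0,"gripper": 1},{"offset": [0.015,0,0],"twist": 0,"gripper": 1},{"offset": [0,0,0],"twist": 0,"gripper": 1}]'

```text
time_s: 21.12
position: [685.9, -81.6, 223.1]
tool_rot: [-180.0, -0.0, 4.9]
ft_force: [0.2, 0.1, -0.2]
opening: 93.8
finger_force: 0.0
```

```bash
python3 -c "
from h import *
look('w9')"
```

```text
21.125 [685.9 -81.6 223.1] [-180.    -0.     4.9] tool shelf [247.8  26.2] 93.77073509692487
[312. 425.] [ 420.1 -100.7] -85.1 [406.  85.] shelf [-18.7  29.5] -89.91999999999999
[ 46. 282.] [588.9 210.3] -2.4 [103.3  93.2] shelf [175.6 325.2] -7.220000000000001
[ 88. 195.] [689.1 150.7] 85.6 [74.7 60.7] shelf [270.5 257.4] 80.78
```

View pics/w9.png

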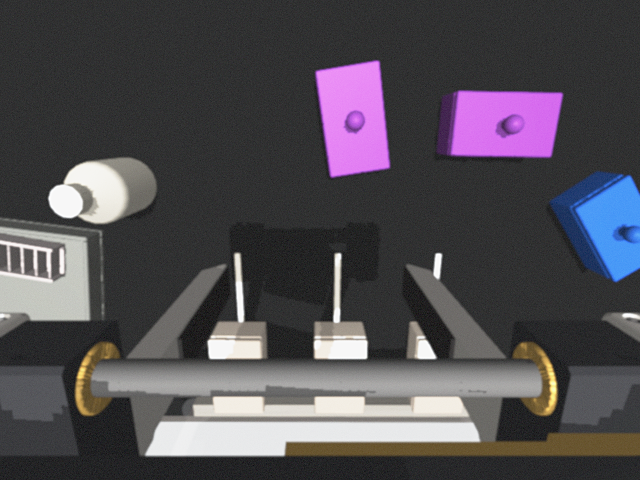

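Run:
```python
from h import *
s=sensors.sense(); C=cam('wrist',s); g=cv2.imread('pics/w9.png').mean(2)
def cross(a,t):  # first sub-pixel rising crossing
    i=np.where((a[:-1]<t)&(a[1:]>=t))[0]; return i[0]+(t-a[i[0]])/(a[i[0]+1]-a[i[0]])
for n,us in (('C',(221,230,256)),('A',(324,350,358)),('B',(417,))):
    for u in us:
        r=cross(g[300:345,u-2:u+3].mean(1),70)+300
        print(n,u,round(r,2),shelf(ray(C,[(u,r)],0)[0]))
row=g[325:329].mean(0)
for n,a,b in (('C',195,280),('A',300,385)):
    l=a+cross(row[a:b],75); rr=b-cross(row[a:b][::-1],75)
    print(n,l,rr,shelf(ray(C,[(l,326)],0)[0]),shelf(ray(C,[(rr,326)],0)[0]))
a=405; print('B left',shelf(ray(C,[(a+cross(row[a:430],75),326)],0)[0]))
```

```text
C 221 320.36 [ 99.5 144.8]
C 230 320.32 [ 99.6 133.5]
C 256 320.89 [ 98.9 100.7]
A 324 320.88 [99. 15.]
A 350 320.52 [ 99.6 -17.8]
A 358 320.54 [ 99.6 -27.9]
B 417 321.49 [  98.4 -102.4]
C 214.32124352331607 266.6368563685637 [ 91.6 153.8] [91.7 87.6]
A 313.3634204275534 364.8125 [91.8 28.4] [ 91.9 -36.8]
B left [ 92. -92.]
```

```bash
python3 -c "
from workcell import finish_job
print(finish_job())"
```

```text
the job is handed in; nothing more can be done
None
```

I handed the job in at about 21 s of the 66 s. All three dishes are upright on their lines: ends measured about 1–2 mm from flush with the ledge, and centres within about 3 mm of the lines by the last wrist picture. The right-hand dish was part-hidden by a finger in that picture, so its line and angle rest partly on earlier views. I saw no sign of contact with the shelf, but the hand-in gave no verdict.

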